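# Build up the steamer

## Robot

A 6-joint arm with a two-finger parallel gripper is mounted at the origin on a cart in front of the work surface, level with it; the furniture and walls round the work are solid. World frame = base frame: x ahead of the robot, y to its left, z up, the work surface at z = 0. Lengths are in mm, angles in rad, forces in N, time in s.
With the tool pointing down it reaches from about 350 to 975 mm from the base axis. Payload 7.1 kg.
Tool frame: the origin (TCP) lies midway between the tips of the shut fingers; the grasp point (between the pads) lies 19 mm behind it; z points along the fingers, y is the line along which they close (so a half turn about z gives the same grasp; the last joint's range is limited). The gripper opens to 88 mm and grips with 3 to 60 N. Pads are 20 mm wide; open, the fingers measure 115 mm over their backs; the gripper's body (75 mm by 178 mm) begins 61 mm behind the grasp point.
Start: joints at [-1.242, 0.423, 1.63, -0, 1.089, -0.019], TCP at [213.036, -587.555, 222.675] pointing down, gripper open.
Joint ranges: [-3, 3], [-0.9, 2.11], [0.09, 2.58], [-1.31, 4.45], [0.11, 2.69], [-2.54, 2.54]. Speed limits (rad/s): [2.39, 2.39, 3.01, 3.14, 3.14, 3.14].

## Interface

Orientations are given as a rotation vector (axis times angle).
In Python, from workcell import ctrl gives the robot as it stands. The module is installed in compiled form; this text tells all that it offers.
- The arm moves only by the tool servo_tool, never from a script. Its argument "increments" is a list of rows, each a list of 7 numbers: the shift along the world's x, y, z in cm, then the turn, a rotation vector about the world's x, y, z in degrees, then the opening, from -1 (shut) to 1 (fully open). A call has 1 to 20 rows; each row is the pose to reach, as a shift and turn from the pose commanded when the call began; what a row does not reach only later rows make up. A row lasts 1/12 s, in which the tool goes at most 41.7 mm and 7.16 degrees, less where a joint would pass 70% of its speed; a pose out of reach is approached as far as the arm can. A call with a gripper value outside its range is refused whole. The fingers move at their own pace and stop on an object; the grip force is fixed at half the most. Time passes only in rows, so rows that repeat a pose let the fingers close. It gives the time, the measured TCP pose, the force, the opening and the grip force at its end, in the units of the state.
- ctrl.get_obs(): the state, without advancing time (a new reading comes with each control period).
- ctrl.get_image(name): name is "side" or "top"; returns a dict with "image" (420x560x3 uint8, red, green, blue), "fx", "fy", "cx", "cy" (pixels), "extrinsics" (4x4, takes a point from camera to world coordinates). Camera axes: x right, y up, looking along -z (the intrinsics and any distortion apply to the point x, -y, -z); pixel columns grow to the right and rows downward; lengths in mm; the calibration is good to about 2 mm. A picture is of the moment at which its call begins. There is no depth.
- ctrl.close_job(): hands the job in; it is judged then, once.
The state is a dict: "t": time; "qpos": joint angles; "qvel": joint speeds; "joint_torque": joint torques, N m; "ee_pos": TCP position; "orientation": TCP orientation; "ft_force": force on the tool from outside, world axes, zero at the start; "moment": the same for the moment, N m; "width": finger opening in mm; "grasp_force": force on a finger pad.
Only numpy, scipy, OpenCV 4.12 (cv2) and the standard library are available. Lean on these libraries where they do the work, as an engineer would, in place of code of your own. Each camera call takes 0.05 s, during which the arm holds its last target. There are 200 camera calls.

## Task

Build up the steamer on the steel pot so that it can go to the stove: working from the bottom, the deep basket first, then the medium one, then the shallow one and the lid on top, each with its foot fully down inside the rim below so that the tower stands straight. Set each piece down rather than dropping it, and do not knock over the salt shaker or the two spice jars standing among them.

Things in the scene. Friction and masses are not known exactly. Their poses are not given: they have to be found in the camera images.
- steam_pot: low steel pot, 136 mm across, 48 mm high, too heavy to shift, a loop handle on either side (along its y, to 91 mm from the centre). Its flat top ring has a mouth 98 mm across that takes a basket's foot; a seated basket's origin is 40 mm above the pot's. Origin: centre of the underside, z up
- deep_basket: loose deep bamboo steamer basket, three cane hoops, 74 mm high, 120 mm across its hoops; rim 98 mm inside, 116 outside (pinch this 9 mm wall anywhere from above); slat floor 62 mm below the rim. Foot underneath: 92 mm across, 8 mm high, tapering to 82; it drops inside any 98 mm mouth until the wall rests on the rim. Origin: centre of the foot's underside, z up. A basket seated in it: origin 66 mm above this one's
- medium_basket: loose medium bamboo steamer basket, two cane hoops, 58 mm high, 120 mm across its hoops; rim 98 mm inside, 116 outside (pinch this 9 mm wall anywhere from above); slat floor 46 mm below the rim. Foot underneath: 92 mm across, 8 mm high, tapering to 82; it drops inside any 98 mm mouth until the wall rests on the rim. Origin: centre of the foot's underside, z up. A basket seated in it: origin 50 mm above this one's
- shallow_basket: loose shallow bamboo steamer basket, one cane hoop, 42 mm high, 120 mm across its hoops; rim 98 mm inside, 116 outside (pinch this 9 mm wall anywhere from above); slat floor 30 mm below the rim. Foot underneath: 92 mm across, 8 mm high, tapering to 82; it drops inside any 98 mm mouth until the wall rests on the rim. Origin: centre of the foot's underside, z up. The lid seated in it: origin 34 mm above this one's
- steamer_lid: loose round bamboo lid, 120 mm across, low woven dome (top 36 mm above the origin), the same tapered foot as the baskets. Cane handle on top: level bar 44 mm long along its x, 12 mm wide (y), 8 mm thick, centre 62 mm above the origin, open below; pinch across its width. Origin: centre of the foot's underside, z up
- salt_shaker: loose steel-topped salt shaker among the pieces, 44 mm across, 90 mm high, to be left standing. Origin: centre of its underside, z up
- white_jar: loose spice jar with a white cap among the pieces, 47 mm across, 98 mm high, to be left standing. Origin: centre of its underside, z up
- yellow_jar: loose spice jar with a yellow cap among the pieces, 45 mm across, 100 mm high, to be left standing. Origin: centre of its underside, z up

How it is judged (in metres and radians):
On the way, in this order (a step that is already met when the one before it is completed fails the run):
1. the deep basket sits down in the pot's ring, let go (horizontal distance between deep_basket and steam_pot below 0.007 m and z of deep_basket in the frame of steam_pot between 0.037 and 0.043 m and angle between deep_basket's own z axis and vertical below 0.06 rad and contact force between the fingers and deep_basket below 0.1 N), for 0.2 s.
2. the medium basket sits in the deep one, let go (horizontal distance between medium_basket and deep_basket below 0.007 m and z of medium_basket in the frame of deep_basket between 0.063 and 0.069 m and angle between medium_basket's own z axis and vertical below 0.06 rad and contact force between the fingers and medium_basket below 0.1 N), for 0.2 s.
3. the shallow basket sits in the medium one, let go (horizontal distance between shallow_basket and medium_basket below 0.007 m and z of shallow_basket in the frame of medium_basket between 0.047 and 0.053 m and angle between shallow_basket's own z axis and vertical below 0.06 rad and contact force between the fingers and shallow_basket below 0.1 N), for 0.2 s.
4. the lid sits in the shallow basket, let go (horizontal distance between steamer_lid and shallow_basket below 0.007 m and z of steamer_lid in the frame of shallow_basket between 0.031 and 0.037 m and angle between steamer_lid's own z axis and vertical below 0.06 rad and contact force between the fingers and steamer_lid below 0.1 N), for 0.2 s.
At the end, for the whole second after the job is handed in: The deep basket is in the pot's ring, the medium one in the deep, the shallow one in the medium and the lid in the shallow one: each centred to 7 mm on the one below, within 3 mm of its seated height, level to 0.06 rad, at rest (under 0.02 m/s) and let go (horizontal distance between deep_basket and steam_pot below 0.007 m and z of deep_basket in the frame of steam_pot between 0.037 and 0.043 m and angle between each of deep_basket, medium_basket, shallow_basket, steamer_lid's own z axis and vertical below 0.06 rad and horizontal distance between medium_basket and deep_basket below 0.007 m and z of medium_basket in the frame of deep_basket between 0.063 and 0.069 m and horizontal distance between shallow_basket and medium_basket below 0.007 m and z of shallow_basket in the frame of medium_basket between 0.047 and 0.053 m and horizontal distance between steamer_lid and shallow_basket below 0.007 m and z of steamer_lid in the frame of shallow_basket between 0.031 and 0.037 m and linear speed of each of deep_basket, medium_basket, shallow_basket, steamer_lid below 0.02 m/s); the robot touches nothing.
It fails at once if a piece of the steamer is dropped instead of being set down (falls freely at over 0.55 m/s) ((linear speed of deep_basket above 0.55 m/s and contact force between anything else and deep_basket below 0.02 N) or (linear speed of medium_basket above 0.55 m/s and contact force between anything else and medium_basket below 0.02 N) or (linear speed of shallow_basket above 0.55 m/s and contact force between anything else and shallow_basket below 0.02 N) or (linear speed of steamer_lid above 0.55 m/s and contact force between anything else and steamer_lid below 0.02 N)).
It fails at once if the salt shaker or a spice jar is knocked over (angle between any of salt_shaker, white_jar, yellow_jar's own z axis and vertical above 0.5 rad).
It also fails if it takes over 128 s, if anything falls off the work surface, if the arm or the gripper's body presses on something with over 40 N, if the wrist force passes 120 N, or if a joint passes its speed limit or range.

## Working session

There is one attempt and no reset: what is moved stays moved. The work goes in short steps, Python scripts to look and compute and a tool call to move; the robot and the scene stay as the last step left them, time stands still between calls to the robot, and variables do not carry over. Pictures are saved under pics/ and viewed, at most 14 in all, crops included, and the job is handed in when it is done.

Besides the shell and the picture viewer there is one more tool, called after ">>>" as name([rows], argument=value, ...), one row to a line, values as JSON. servo_tool: Moves the arm, as the interface text tells. Its arguments: {"type":"object","properties":{"increments":{"type":"array","items":{"type":"array","items":{"type":"number"}}}},"required":["increments"]}

```bash
mkdir -p pics; python3 - <<'E'
from workcell import ctrl
import cv2,numpy as np
o=ctrl.get_obs();print(o)
for n in("top","side"):
    d=ctrl.get_image(n);cv2.imwrite(f"pics/{n}0.png",d["image"][:,:,::-1])
    print(n,{k:(v if k!="image" else 0) for k,v in d.items()})
E
```

```text
{'t': 0.0, 'qpos': array([-1.24200983e+00,  4.23836861e-01,  1.63067747e+00,  2.25162409e-05,
        1.08858906e+00, -1.90122249e-02]), 'qvel': array([ 0.0006113 ,  0.00060074,  0.0003642 ,  0.00067689,  0.00019074,
       -0.00020027]), 'joint_torque': array([-9.37896657e-04, -5.44616389e+01, -2.73669112e+01,  6.44135498e-02,
        2.26947851e-02, -1.19013039e-04]), 'ee_pos': array([ 212.86399349, -587.05110585,  221.90909915]), 'orientation': array([-3.09273946e+00, -5.43296600e-01,  3.34981142e-04]), 'ft_force': array([0.52943482, 0.12751042, 0.3837265 ]), 'moment': array([-0.00318194,  0.01142894, -0.04593509]), 'grasp_force': 0.0, 'width': 88.0243879148824}
top {'image': 0, 'fx': 415.191960900498, 'fy': 415.191960900498, 'cx': 282.7936322227139, 'cy': 207.35245834334646, 'extrinsics': array([[ 1.52387682e-02,  9.82983406e-01, -1.83061199e-01,
         3.39444886e+02],
       [-9.99787053e-01,  1.75276466e-02,  1.08917817e-02,
         1.69246436e+01],
       [ 1.39150727e-02,  1.82856239e-01,  9.83041183e-01,
         1.09095914e+03],
       [ 0.00000000e+00,  0.00000000e+00,  0.00000000e+00,
         1.00000000e+00]])}
side {'image': 0, 'fx': 494.18342201662284, 'fy': 494.18342201662284, 'cx': 277.50364151047404, 'cy': 197.79142676239587, 'extrinsics': array([[-9.84085422e-01,  1.10658139e-01, -1.39034735e-01,
         3.30464016e+02],
       [-1.77319270e-01, -6.62452975e-01,  7.27814491e-01,
         9.90120706e+02],
       [-1.15653764e-02,  7.40885168e-01,  6.71532136e-01,
         9.61279229e+02],
       [ 0.00000000e+00,  0.00000000e+00,  0.00000000e+00,
         1.00000000e+00]])}
```

View pics/top0.png

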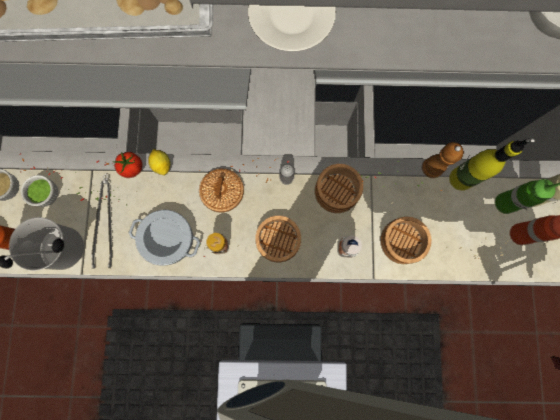

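View pics/side0.png

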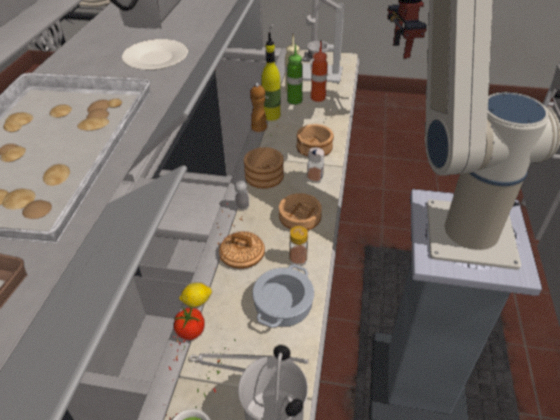

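The top view shows pot (164,237), lid (221,189), baskets (278,239), (339,187) and (408,240), salt (288,172), yellow jar (216,243) and white jar (349,248). The side view shows the deep basket at (264,167), medium at (300,210) and shallow at (315,139).

```bash
cat > h.py <<'E'
from workcell import ctrl
import cv2,numpy as np
def get(n):
    d=ctrl.get_image(n);return d
def ray(d,u,v):
    E=d["extrinsics"];r=np.array([(u-d["cx"])/d["fx"],-(v-d["cy"])/d["fy"],-1.]);return E[:3,3],E[:3,:3]@r
def plane(d,u,v,z):
    o,r=ray(d,u,v);return o+r*(z-o[2])/r[2]
def proj(d,P):
    E=d["extrinsics"];c=(np.asarray(P,float)-E[:3,3])@E[:3,:3]
    return np.stack([d["cx"]-d["fx"]*c[...,0]/c[...,2],d["cy"]+d["fy"]*c[...,1]/c[...,2]],-1)
def tri(d1,p1,d2,p2):
    A=[];b=[]
    for d,p in((d1,p1),(d2,p2)):
        o,r=ray(d,*p);r=r/np.linalg.norm(r);M=np.eye(3)-np.outer(r,r);A.append(M);b.append(M@o)
    return np.linalg.lstsq(np.vstack(A),np.hstack(b),rcond=None)[0]
E
python3 - <<'E'
from h import *
t=get("top");s=get("side")
for n,u,v,z in(("pot",164,237,48),("lid",221,189,30),("med",278,239,58),("deep",339,187,74),("shal",408,240,42),("salt",288,166,90),("yel",216,240,100),("white",349,245,98),("edge",230,278,0),("back",230,180,0),("back2",350,170,0)):
    print(n,plane(t,u,v,z).round(0))
a=t["image"][140:280,120:440];b=s["image"][110:330,210:350]
cv2.imwrite("pics/c1.png",cv2.resize(a,None,fx=2.5,fy=2.5,interpolation=3)[:,:,::-1])
cv2.imwrite("pics/c2.png",cv2.resize(b,None,fx=2.7,fy=2.7,interpolation=3)[:,:,::-1])
E
```

```text
pot [453. 303.  48.]
lid [583. 168.  30.]
med [451.  16.  58.]
deep [ 583. -135.   74.]
shal [ 456. -314.   42.]
salt [631.  -6.  90.]
yel [442. 164. 100.]
white [ 435. -154.   98.]
edge [354. 139.   0.]
back [615. 149.   0.]
back2 [ 649. -177.    0.]
```

View pics/c1.png

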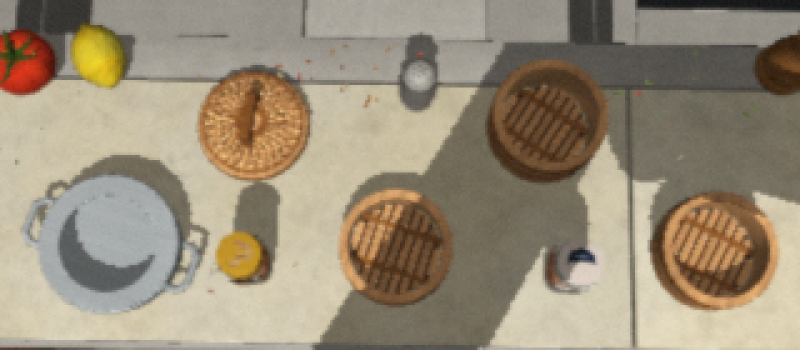

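View pics/c2.png

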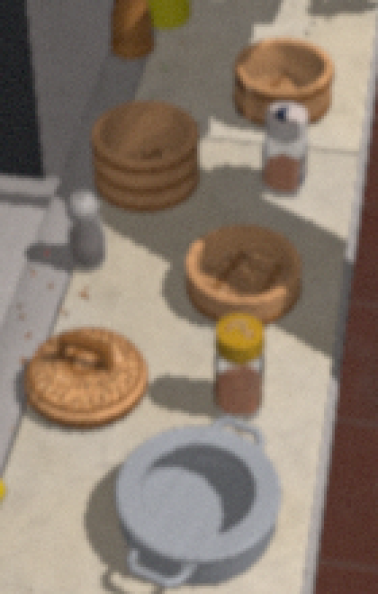

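```bash
cat >> h.py <<'E'
from scipy.optimize import least_squares
def mask(d,kind):
    hsv=cv2.cvtColor(d["image"],cv2.COLOR_RGB2HSV);H,S,V=[hsv[...,i].astype(int) for i in range(3)]
    if kind=="tan": m=(H>=5)&(H<=20)&(S>95)&(V>40)
    else: m=(H>=95)&(H<=118)&(S>25)&(V>90)
    return cv2.morphologyEx(m.astype(np.uint8),cv2.MORPH_OPEN,np.ones((3,3),np.uint8))
def blob(d,kind,P,R=45):
    """hull of the mask component nearest the projection of P"""
    m=mask(d,kind);p=proj(d,P);cs,_=cv2.findContours(m,0,cv2.CHAIN_APPROX_NONE)
    cs=[c for c in cs if len(c)>20]
    c=max([c for c in cs if np.hypot(*(c[:,0].mean(0)-p))<R],key=cv2.contourArea)
    return c[:,0].astype(float)
def far_arc(d,c,z,r=None,frac=-0.1):
    """circle through the contour's half away from the camera, on plane z"""
    Q=np.array([plane(d,u,v,z)[:2] for u,v in c]);C=d["extrinsics"][:2,3];ctr=Q.mean(0)
    for _ in range(6):
        out=(ctr-C)/np.linalg.norm(ctr-C);k=((Q-ctr)@out)>frac*60
        if r is None: f=lambda p:np.hypot(*(Q[k]-p[:2]).T)-p[2];s=least_squares(f,[*ctr,59],loss="soft_l1")
        else: f=lambda p:np.hypot(*(Q[k]-p[:2]).T)-r;s=least_squares(f,ctr,loss="soft_l1")
        ctr=s.x[:2]
    return s.x,np.sqrt((s.fun**2).mean())
E
python3 - <<'E'
from h import *
t=get("top");s=get("side")
for n,P,k in(("pot",(453,303,40),"steel"),("lid",(583,168,20),"tan"),("A",(451,16,50),"tan"),("deep",(583,-135,60),"tan"),("B",(456,-314,40),"tan")):
    ct=blob(t,k,P);cs=blob(s,k,P)
    print(n,"area",cv2.contourArea(ct.astype(np.float32)),cv2.contourArea(cs.astype(np.float32)),ct.min(0),ct.max(0),cs.min(0),cs.max(0))
    for z in(20,42,58,74):
        a,ea=far_arc(t,ct,z);b,eb=far_arc(s,cs,z)
        print("  ",z,a.round(1),round(ea,1),b.round(1),round(eb,1))
print("shelf corner",tri(t,(245,107),s,(184,169)),"plate",tri(t,(292,10),s,(155,53)))
rows=[]
for d in(t,s):
    m=mask(d,"tan")|mask(d,"steel")*1
    im=d["image"].copy();cs,_=cv2.findContours(m,0,1);rows.append((im,cs))
im,cs=rows[0];A=cv2.resize(im[140:280,120:440],(800,350),interpolation=2)
for c in cs: cv2.polylines(A,[((c-[120,140]+.5)*2.5).astype(np.int32)],1,(0,0,255),1)
cv2.imwrite("pics/m1.png",A[:,:,::-1])
im,cs=rows[1];A=cv2.resize(im[110:330,200:350],(409,600),interpolation=2)
for c in cs: cv2.polylines(A,[((c-[200,110]+.5)*2.727).astype(np.int32)],1,(0,0,255),1)
cv2.imwrite("pics/m2.png",A[:,:,::-1])
E
```

```text
Traceback (most recent call last):
  File "h.py", line 27, in blob
    c=max([c for c in cs if np.hypot(*(c[:,0].mean(0)-p))<R],key=cv2.contourArea)
ValueError: max() iterable argument is empty
```

Check the steel's actual hues.

```bash
python3 - <<'E'
from h import *
t=get("top");s=get("side")
h=cv2.cvtColor(t["image"],cv2.COLOR_RGB2HSV);g=cv2.cvtColor(s["image"],cv2.COLOR_RGB2HSV)
print("top ring/in/table/basket/lid",h[262,164],h[237,190],h[237,140],h[225,165],h[250,175],h[250,110],h[262,110],h[205,320],h[245,258],h[180,215])
q=proj(s,(453,303,48));print(q, [g[int(q[1])+a,int(q[0])+b] for a,b in((26,0),(0,28),(0,-28),(30,40),(-24,0),(0,0))])
E
```

```text
top ring/in/table/basket/lid [ 84   7 174] [ 75   9 163] [107  10 175] [ 72   7 174] [90  8 98] [18 34 74] [13 31 75] [15 93 85] [ 15 133 202] [ 15 144 184]
[282.66929917 288.67363237] [array([112,  17, 169], dtype=uint8), array([111,  15, 167], dtype=uint8), array([120,   8, 159], dtype=uint8), array([ 17,  31, 203], dtype=uint8), array([ 17,  41, 173], dtype=uint8), array([113,  13, 172], dtype=uint8)]
```

```bash
python3 - <<'E'
s=open('h.py').read()
s=s.replace('cv2.cvtColor(d["image"],cv2.COLOR_RGB2HSV)','cv2.cvtColor(cv2.medianBlur(d["image"],3),cv2.COLOR_RGB2HSV)').replace('m=(H>=95)&(H<=118)&(S>25)&(V>90)','m=(S<23)&(V>60)').replace('S>95','S>75')
open('h.py','w').write(s)
E
cat > m.py <<'E'
from h import *
t=get("top");s=get("side")
for n,P,k in(("pot",(453,303,40),"steel"),("lid",(583,168,20),"tan"),("A",(451,16,50),"tan"),("deep",(583,-135,60),"tan"),("B",(456,-314,40),"tan")):
    try:
        ct=blob(t,k,P);cs=blob(s,k,P)
        print(n,"area",cv2.contourArea(ct.astype(np.float32)),cv2.contourArea(cs.astype(np.float32)),ct.min(0),ct.max(0),cs.min(0),cs.max(0))
    except Exception as e: print(n,e);continue
    for z in(20,42,58,74):
        a,ea=far_arc(t,ct,z);b,eb=far_arc(s,cs,z)
        print("  ",z,a.round(1),round(ea,1),b.round(1),round(eb,1))
print("shelf corner",tri(t,(245,107),s,(184,169)),"plate",tri(t,(292,10),s,(155,53)))
rows=[]
for d,(x,y,w,h,f) in((t,(120,140,320,140,2.5)),(s,(200,110,150,220,2.7))):
    A=cv2.resize(d["image"][y:y+h,x:x+w],None,fx=f,fy=f,interpolation=2)
    for k in("tan","steel"):
        for c in cv2.findContours(mask(d,k),0,1)[0]: cv2.polylines(A,[((c-[x,y]+.5)*f).astype(np.int32)],1,(255,0,0) if k=="tan" else (0,0,255),1)
    cv2.imwrite(f"pics/m{x}.png",A[:,:,::-1])
E
python3 m.py
```

```text
pot area 2645.0 3033.0 [129. 210.] [198. 265.] [252. 264.] [313. 327.]
   20 [460.6 326.3  66.1] 5.3 [454.9 286.2  71.8] 6.4
   42 [458.1 320.   64.7] 5.2 [452.  302.6  70.1] 6.2
   58 [456.3 315.4  63.7] 5.1 [449.9 314.5  68.9] 6.1
   74 [454.3 310.1  63. ] 5.1 [447.8 326.5  67.6] 6.0
lid area 1525.5 1311.5 [199. 168.] [243. 212.] [219. 231.] [264. 268.]
   20 [583.9 168.8  58.6] 0.9 [582.8 171.5  56.9] 1.3
   42 [578.9 165.7  57.4] 0.9 [576.9 190.6  55.6] 1.2
   58 [575.2 163.4  56.6] 0.9 [572.6 204.5  54.6] 1.2
   74 [571.6 161.1  55.7] 0.9 [568.3 218.4  53.6] 1.2
A area 1681.5 1328.0 [255. 215.] [301. 262.] [278. 193.] [321. 234.]
   20 [459.7  16.7  58.8] 0.9 [458.1  -1.9  59.5] 1.2
   42 [457.2  16.7  57.6] 0.9 [455.1  21.3  58.1] 1.2
   58 [455.4  16.7  56.7] 0.9 [452.9  38.2  57.1] 1.1
   74 [453.6  16.7  55.9] 0.8 [450.8  55.   56.1] 1.1
deep area 1824.0 1362.5 [314. 164.] [363. 212.] [244. 147.] [283. 188.]
   20 [ 599.7 -145.1   61.3] 0.9 [ 601.  -201.7   60.2] 1.5
   42 [ 594.3 -141.8   60. ] 0.9 [ 594.7 -173.8   58.8] 1.4
   58 [ 590.4 -139.4   59.1] 0.9 [ 590.1 -153.5   57.8] 1.4
   74 [ 586.5 -136.9   58.2] 0.9 [ 585.5 -133.3   56.7] 1.4
B area 1857.0 852.0 [381. 216.] [431. 263.] [297. 124.] [333. 155.]
   20 [ 460.4 -320.4   60.4] 0.8 [ 459.2 -359.1   59.3] 1.4
   42 [ 457.9 -313.5   59.2] 0.8 [ 456.2 -327.6   58. ] 1.4
   58 [ 456.1 -308.4   58.3] 0.8 [ 454.  -304.6   56.9] 1.3
   74 [ 454.3 -303.4   57.4] 0.8 [ 451.8 -281.7   55.9] 1.3
shelf corner [735.98345696  96.868407   198.53376301] plate [800.87110061  -0.81812416 452.55965215]
```

View pics/m120.png

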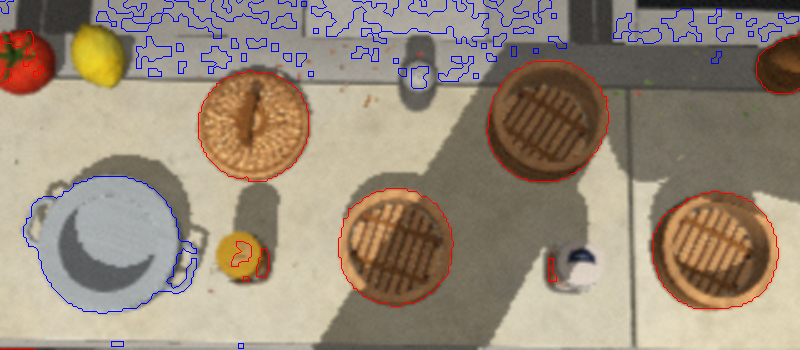

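View pics/m200.png

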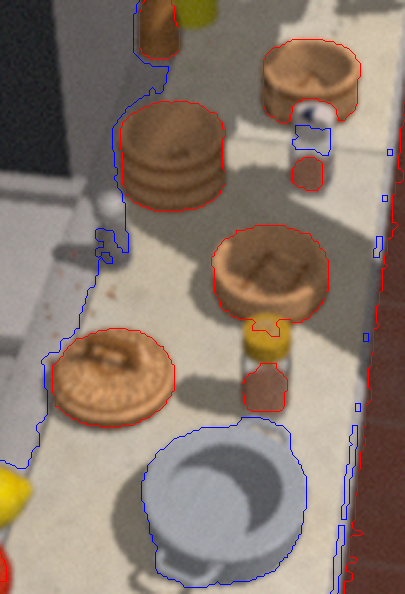

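The masks fit tightly; the two views agree on rims at about 71 (deep), 54 (B → medium) and 38 (A → shallow). Next the pot without its handles, and the lid's handle bar.

```bash
cat >> h.py <<'E'
def pot(d,z=48,r=68,ctr=(453,305)):
    Q=np.array([plane(d,u,v,z)[:2] for u,v in blob(d,"steel",(453,303,40))]);C=d["extrinsics"][:2,3];p=np.array(ctr,float)
    for tol in(12,8,5,4,4,4,4):
        e=np.hypot(*(Q-p).T)-r;out=(p-C)/np.linalg.norm(p-C);k=(abs(e)<tol)&(((Q-p)@out)>-15)
        p=least_squares(lambda p:np.hypot(*(Q[k]-p).T)-r,p,loss="soft_l1").x
    return p,k.sum(),np.sqrt((e[k]**2).mean())
E
python3 - <<'E'
from h import *
t=get("top");s=get("side")
for d in(t,s):
    for z in(44,48,52):
        for r in (66,68): print(z,r,*pot(d,z,r))
h=cv2.cvtColor(t["image"],cv2.COLOR_RGB2HSV)
A=np.hstack([cv2.resize(t["image"][160:220,192:252],(390,390),interpolation=2),cv2.resize(s["image"][222:282,212:272],(390,390),interpolation=2)])
cv2.imwrite("pics/lid.png",A[:,:,::-1])
E
```

```text
44 66 [455.70369831 311.18840029] 80 1.5987034033386058
44 68 [454.27702373 308.96797226] 89 1.2935728931948831
48 66 [455.10801104 309.78296526] 80 1.5028241015564592
48 68 [453.71837835 307.52622519] 90 1.2216312188472525
52 66 [454.34930079 308.44355678] 83 1.55737444035815
52 68 [453.13236726 306.10617777] 90 1.1479834142124323
44 66 [451.13716641 300.56703626] 55 1.916582104686301
44 68 [452.69464867 303.81835097] 69 1.7065746625877862
48 66 [450.79785908 303.96945396] 56 1.8819945887012859
48 68 [452.14012269 307.19047635] 69 1.5511746971537497
52 66 [450.6314509  307.39325194] 59 1.9475171283027874
52 68 [451.59174471 310.56988668] 69 1.4064348478201683
```

View pics/lid.png

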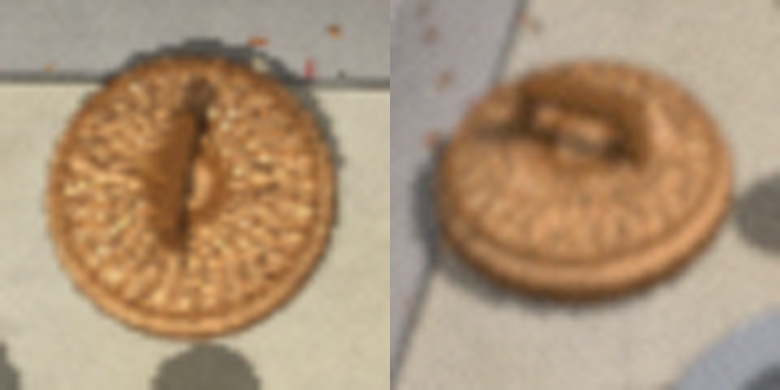

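Pot centre is (453.5, 307.4) with its ring at about 48 mm (both views agree). The lid's bar runs from about (222,172) to (218,198) in the top view, so roughly along world x. I start with the deep basket, pinching its near (−x) wall with tool y along world x.

>>> servo_tool([
  [31.95, 45.05, 0, 0, 0, 70, 0],
  [31.95, 45.05, 0, 0, 0, 70, 0],
  [31.95, 45.05, 0, 0, 0, 70, 0],
  [31.95, 45.05, 0, 0, 0, 70, 0],
  [31.95, 45.05, 0, 0, 0, 70, 0],
  [31.95, 45.05, 0, 0, 0, 70, 0],
  [31.95, 45.05, 0, 0, 0, 70, 0],
  [31.95, 45.05, 0, 0, 0, 70, 0],
  [31.95, 45.05, 0, 0, 0, 70, 0],
  [31.95, 45.05, 0, 0, 0, 70, 0],
  [31.95, 45.05, 0, 0, 0, 70, 0],
  [31.95, 45.05, 0, 0, 0, 70, 0],
  [31.95, 45.05, 0, 0, 0, 70, 0],
  [31.95, 45.05, 0, 0, 0, 70, 0],
  [31.95, 45.05, 0, 0, 0, 70, 0],
  [31.95, 45.05, 0, 0, 0, 70, 0],
  [31.95, 45.05, 0, 0, 0, 70, 0],
  [31.95, 45.05, 0, 0, 0, 70, 0],
])

```text
t: 2.1
ee_pos: [531.6, -138.4, 222.6]
orientation: [-2.225, -2.218, 0.001]
ft_force: [-0.7, -0.2, -0.3]
width: 43.9
grasp_force: 0.0
```

>>> servo_tool([
  [0.1, 0.1, -4, 0, 0, 0, 0],
  [0.1, 0.1, -8, 0, 0, 0, 0],
  [0.1, 0.1, -12, 0, 0, 0, 0],
  [0.1, 0.1, -15, 0, 0, 0, 0],
  [0.1, 0.1, -17.4, 0, 0, 0, 0],
  [0.1, 0.1, -17.4, 0, 0, 0, 0],
  [0.1, 0.1, -17.4, 0, 0, 0, -1],
  [0.1, 0.1, -17.4, 0, 0, 0, -1],
  [0.1, 0.1, -17.4, 0, 0, 0, -1],
  [0.1, 0.1, -17.4, 0, 0, 0, -1],
  [0.1, 0.1, -17.4, 0, 0, 0, -1],
  [0.1, 0.1, -17.4, 0, 0, 0, -1],
  [0.1, 0.1, -17.4, 0, 0, 0, -1],
  [0.1, 0.1, -17.4, 0, 0, 0, -1],
])

```text
t: 3.27
ee_pos: [534.5, -136.2, 49.9]
orientation: [2.221, 2.219, 0.002]
ft_force: [-0.5, 0.2, 8.2]
width: 9.0
grasp_force: 30.0
```

>>> servo_tool([
  [0, 0, 0.5, 0, 0, 0, -1],
  [0, 0, 2, 0, 0, 0, -1],
  [0, 0, 5, 0, 0, 0, -1],
  [0, 0, 8, 0, 0, 0, -1],
  [0, 0, 11, 0, 0, 0, -1],
  [0, 0, 14, 0, 0, 0, -1],
  [0, 0, 14, 0, 0, 0, -1],
  [0, 0, 14, 0, 0, 0, -1],
])

```text
t: 3.93
ee_pos: [534.3, -136.2, 190.3]
orientation: [2.221, 2.218, 0.003]
ft_force: [-0.8, 0.5, -2.1]
width: 8.6
grasp_force: 30.0
```

```bash
python3 - <<'E'
from h import *
t=get("top");s=get("side");o=ctrl.get_obs();print(o["ee_pos"],o["ft_force"],o["moment"],o["width"])
P=o["ee_pos"]+[53.5,0,27-37]
A=np.hstack([cv2.resize(d["image"][v-40:v+40,u-40:u+40],(390,390),interpolation=2) for d in(t,s) for u,v in[proj(d,P).astype(int)]])
cv2.imwrite("pics/held1.png",A[:,:,::-1])
E
```

```text
[ 532.47435199 -135.72208393  187.70681103] [-0.02916232 -0.42720142 -2.25600813] [-0.03693893  0.00452226  0.00417525] 8.911451511002179
```

View pics/held1.png

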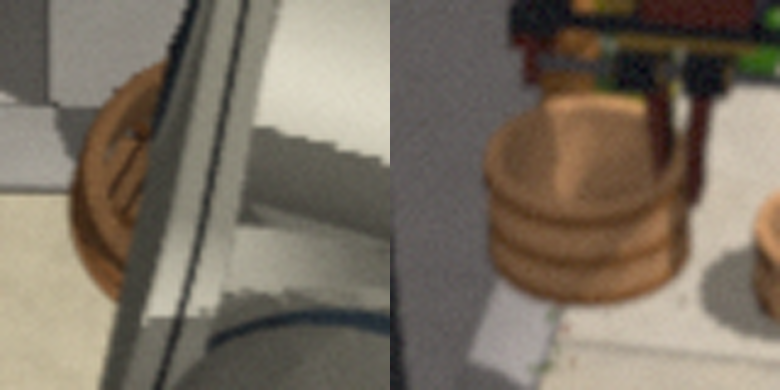

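The basket hangs level, held by the wall. Moving it above the pot.

>>> servo_tool([
  [-1.2, 4, 0, 0, 0, 0, -1],
  [-2.3, 7.5, 0, 0, 0, 0, -1],
  [-3.3, 11, 0, 0, 0, 0, -1],
  [-4.4, 14.5, 0, 0, 0, 0, -1],
  [-5.4, 18, 0, 0, 0, 0, -1],
  [-6.5, 21.5, 0, 0, 0, 0, -1],
  [-7.5, 25, 0, 0, 0, 0, -1],
  [-8.6, 28.5, 0, 0, 0, 0, -1],
  [-9.7, 32, 0, 0, 0, 0, -1],
  [-10.7, 35.5, 0, 0, 0, 0, -1],
  [-11.8, 39, 0, 0, 0, 0, -1],
  [-12.7, 42, 0, 0, 0, 0, -1],
  [-13.2, 43.8, 0, 0, 0, 0, -1],
  [-13.4, 44.4, 0, 0, 0, 0, -1],
  [-13.4, 44.4, -3, 0, 0, 0, -1],
  [-13.4, 44.4, -6, 0, 0, 0, -1],
  [-13.4, 44.4, -7.5, 0, 0, 0, -1],
  [-13.4, 44.4, -7.5, 0, 0, 0, -1],
  [-13.4, 44.4, -7.5, 0, 0, 0, -1],
])

```text
t: 5.62
ee_pos: [398.6, 306.6, 112.2]
orientation: [-2.223, -2.219, 0.007]
ft_force: [0.1, -0.1, -1.1]
width: 9.0
grasp_force: 30.0
```

```bash
python3 - <<'E'
from h import *
s=get("side");t=get("top");o=ctrl.get_obs();print(o["ee_pos"],o["ft_force"],o["moment"],o["width"])
P=o["ee_pos"]+[53.5,0,25]
for d in(t,s):
  try:
    c=blob(d,"tan",P);print(far_arc(d,c,P[2]),far_arc(d,c,P[2],59.))
  except Exception as e: print(e)
A=np.hstack([cv2.resize(d["image"][v-40:v+40,u-40:u+40],(390,390),interpolation=2) for d in(t,s) for u,v in[proj(d,P-[0,0,30]).astype(int)]])
cv2.imwrite("pics/place1.png",A[:,:,::-1])
E
```

```text
[399.99511442 307.79115746 114.09645588] [ 0.32808838 -0.18694681 -1.66049334] [-0.03462301  0.06464646 -0.03190927] 8.903707863332821
(array([  717.73368892, -6039.30227352,    59.        ]), np.float64(nan)) (array([447.35750271, 248.60706559]), np.float64(16.667852086321115))
(array([550.45272519, 276.54830062,  50.00892569]), np.float64(1.258222126369088)) (array([547.61834908, 287.38060595]), np.float64(4.465284449649274))h.py:37: RuntimeWarning: Mean of empty slice.
  return s.x,np.sqrt((s.fun**2).mean())
  ret = ret.dtype.type(ret / rcount)
```

View pics/place1.png

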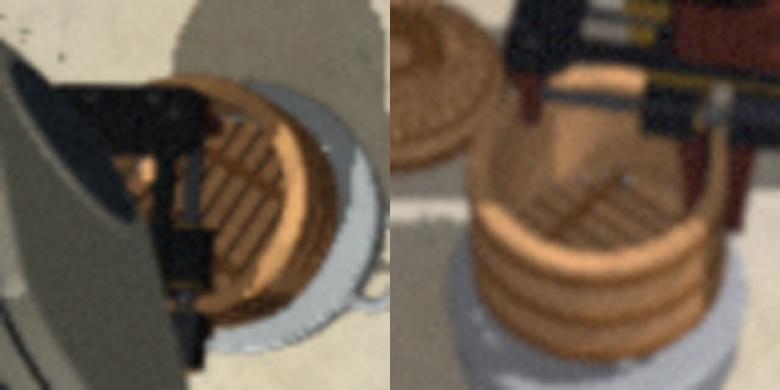

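The basket hangs 25 mm above its seat, visually centred over the ring. Lowering slowly.

>>> servo_tool([
  [0, 0, -0.4, 0, 0, 0, -1],
  [0, 0, -0.8, 0, 0, 0, -1],
  [0, 0, -1.2, 0, 0, 0, -1],
  [0, 0, -1.5, 0, 0, 0, -1],
  [0, 0, -1.8, 0, 0, 0, -1],
  [0, 0, -2, 0, 0, 0, -1],
  [0, 0, -2.2, 0, 0, 0, -1],
  [0, 0, -2.4, 0, 0, 0, -1],
  [0, 0, -2.4, 0, 0, 0, -1],
])

```text
t: 6.47
ee_pos: [399.6, 307.6, 89.9]
orientation: [2.223, 2.22, -0.001]
ft_force: [-0.6, -3.0, 3.0]
width: 8.7
grasp_force: 30.0
```

>>> servo_tool([
  [0, 0, -0.1, 0, 0, 0, -1],
  [0, 0, -0.15, 0, 0, 0, -1],
  [0, 0, -0.15, 0, 0, 0, -1],
])

```text
t: 6.72
ee_pos: [399.6, 307.7, 89.9]
orientation: [2.223, 2.22, -0.0]
ft_force: [-5.0, -8.0, 22.1]
width: 8.7
grasp_force: 30.0
```

Firm contact at the seated height; release and rise.

>>> servo_tool([
  [0, 0, 0.1, 0, 0, 0, -1],
  [0, 0, 0.1, 0, 0, 0, -0.5],
  [0, 0, 0.1, 0, 0, 0, -0.4],
  [0, 0, 0.1, 0, 0, 0, -0.3],
  [0, 0, 0.1, 0, 0, 0, -0.3],
  [0, 0, 2, 0, 0, 0, -0.3],
  [0, 0, 5, 0, 0, 0, -0.3],
  [0, 0, 9, 0, 0, 0, -0.3],
  [0, -4, 12, 0, 0, 0, 0],
  [0, -8, 13, 0, 0, 0, 0],
  [0, -12, 13, 0, 0, 0, 0],
  [0, -16, 13, 0, 0, 0, 0],
  [0, -20, 13, 0, 0, 0, 0],
  [0, -24, 13, 0, 0, 0, 0],
  [0, -28, 13, 0, 0, 0, 0],
  [0, -32, 13, 0, 0, 0, 0],
  [0, -36, 13, 0, 0, 0, 0],
  [0, -40, 13, 0, 0, 0, 0],
  [0, -44, 13, 0, 0, 0, 0],
  [0, -44, 13, 0, 0, 0, 0],
])

```text
t: 8.38
ee_pos: [400.0, -137.8, 218.5]
orientation: [2.227, 2.212, -0.0]
ft_force: [0.1, 0.1, 0.4]
width: 44.0
grasp_force: 0.0
```

```bash
cat > place.py <<'E'
import sys
from h import *
s=get("side");t=get("top");o=ctrl.get_obs();print(o["ee_pos"],o["ft_force"])
z=float(sys.argv[1])
for d in(t,s):
    c=blob(d,"tan",(453,307,z));print(*[(*(far_arc(d,c,zz)[0].round(1)),) for zz in(z-10,z,z+10)])
if len(sys.argv)>2:
    A=np.hstack([cv2.resize(d["image"][v-40:v+40,u-40:u+40],(390,390),interpolation=2) for d in(t,s) for u,v in[proj(d,(453,307,z-30)).astype(int)]])
    cv2.imwrite(sys.argv[2],A[:,:,::-1])
for n,P in(("med",(455.5,-308.4,58)),("shal",(456,16.7,42)),("lid",(583,169,20))):
    for d in(t,s):
        try: print(n,far_arc(d,blob(d,"tan",P),P[2])[0].round(1))
        except Exception as e: print(n,"hidden")
E
python3 place.py 114 pics/placed1.png
```

```text
[ 399.28127082 -133.34668827  217.98612618] [-0.29250021 -0.40705674  0.59594089]
(np.float64(454.6), np.float64(310.4), np.float64(58.8)) (np.float64(453.4), np.float64(307.4), np.float64(58.2)) (np.float64(452.2), np.float64(304.4), np.float64(57.6))
(np.float64(449.4), np.float64(291.0), np.float64(55.9)) (np.float64(448.0), np.float64(299.1), np.float64(55.2)) (np.float64(446.6), np.float64(307.3), np.float64(54.6))
med hidden
med [ 454.  -304.5   57.3]
shal [457.   16.2  57.5]
shal [454.9  20.3  57. ]
lid [583.2 168.4  58.9]
lid [583.1 169.2  56.7]
```

View pics/placed1.png

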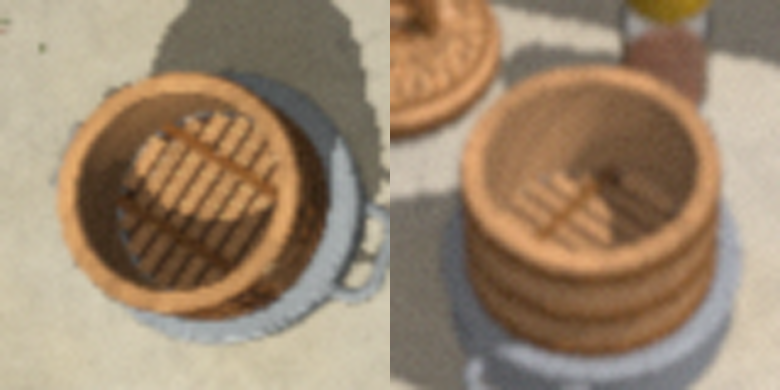

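```bash
python3 - <<'E'
from h import *
t=get("top");s=get("side")
for d in(t,s):
    u,v=proj(d,(453,307,84)).astype(int)-40
    a=np.linspace(0,2*np.pi,400)
    for z in(114,120):
        q=(proj(d,np.c_[453.4+58*np.cos(a),307.4+58*np.sin(a),0*a+z])-[u,v]+.5)*4.875
        print(z,q.min(0).round(),q.max(0).round())
    c=(blob(d,"tan",(453,307,110))-[u,v]+.5)*4.875;print(c.min(0),c.max(0))
E
```

```text
114 [59. 72.] [301. 311.]
120 [55. 70.] [298. 310.]
[60.9375 70.6875] [324.1875 319.3125]
114 [68. 60.] [327. 262.]
120 [68. 51.] [327. 253.]
[70.6875 21.9375] [329.0625 353.4375]
```

The deep basket sits level and centred on the pot (rim centre (453.4,307.4) from the top view, matching the prediction). Now the medium basket.

>>> servo_tool([
  [0.2, -4, 0, 0, 0, 0, 0],
  [0.2, -8, 0, 0, 0, 0, 0],
  [0.2, -12, 0, 0, 0, 0, 0],
  [0.2, -16, 0, 0, 0, 0, 0],
  [0.2, -17.6, 0, 0, 0, 0, 0],
  [0.2, -17.6, -4, 0, 0, 0, 0],
  [0.2, -17.6, -8, 0, 0, 0, 0],
  [0.2, -17.6, -12, 0, 0, 0, 0],
  [0.2, -17.6, -15, 0, 0, 0, 0],
  [0.2, -17.6, -17.5, 0, 0, 0, 0],
  [0.2, -17.6, -18.5, 0, 0, 0, 0],
  [0.2, -17.6, -18.5, 0, 0, 0, 0],
  [0.2, -17.6, -18.5, 0, 0, 0, -1],
  [0.2, -17.6, -18.5, 0, 0, 0, -1],
  [0.2, -17.6, -18.5, 0, 0, 0, -1],
  [0.2, -17.6, -18.5, 0, 0, 0, -1],
  [0.2, -17.6, -18.5, 0, 0, 0, -1],
  [0.2, -17.6, -18.5, 0, 0, 0, -1],
  [0.2, -17.6, -18.5, 0, 0, 0, -1],
])

```text
t: 10.17
ee_pos: [402.2, -308.5, 34.1]
orientation: [2.222, 2.218, 0.001]
ft_force: [0.2, 2.4, 8.4]
width: 8.6
grasp_force: 30.2
```

>>> servo_tool([
  [0, 0, 0.5, 0, 0, 0, -1],
  [0, 0, 2, 0, 0, 0, -1],
  [0, 0, 5, 0, 0, 0, -1],
  [0, 0, 9, 0, 0, 0, -1],
  [0, 0, 13, 0, 0, 0, -1],
  [0, 0, 16, 0, 0, 0, -1],
  [0, 0, 17, 0, 0, 0, -1],
  [0, 0, 17, 0, 0, 0, -1],
])

```text
t: 10.83
ee_pos: [402.7, -309.1, 206.0]
orientation: [2.219, 2.216, 0.001]
ft_force: [0.5, 1.3, -1.2]
width: 8.7
grasp_force: 30.1
```

```bash
python3 - <<'E'
from h import *
s=get("side");o=ctrl.get_obs();print(o["ee_pos"],o["ft_force"],o["width"],o["grasp_force"])
E
```

```text
[ 401.63083614 -308.25011663  203.74228033] [-0.34861503  0.34835812 -1.54790097] 8.936472407958323 30.138019882142544
```

>>> servo_tool([
  [0, 4, 0, 0, 0, 0, -1],
  [0, 8, 0, 0, 0, 0, -1],
  [0, 12, 0, 0, 0, 0, -1],
  [0, 16, 0, 0, 0, 0, -1],
  [0, 20, 0, 0, 0, 0, -1],
  [0, 24, 0, 0, 0, 0, -1],
  [0, 28, 0, 0, 0, 0, -1],
  [0, 32, 0, 0, 0, 0, -1],
  [0, 36, 0, 0, 0, 0, -1],
  [0, 40, 0, 0, 0, 0, -1],
  [0, 44, 0, 0, 0, 0, -1],
  [0, 48, 0, 0, 0, 0, -1],
  [0, 52, 0, 0, 0, 0, -1],
  [0, 56, 0, 0, 0, 0, -1],
  [0, 59, 0, 0, 0, 0, -1],
  [-0.2, 61, 0, 0, 0, 0, -1],
  [-0.2, 61.6, 0, 0, 0, 0, -1],
  [-0.2, 61.6, -2, 0, 0, 0, -1],
  [-0.2, 61.6, -4, 0, 0, 0, -1],
  [-0.2, 61.6, -4, 0, 0, 0, -1],
])

```text
t: 12.55
ee_pos: [396.4, 305.3, 158.3]
orientation: [-2.222, -2.219, 0.015]
ft_force: [-1.0, -1.0, -2.4]
width: 8.5
grasp_force: 30.5
```

>>> servo_tool([
  [0, 0, -0.4, 0, 0, 0, -1],
  [0, 0, -0.8, 0, 0, 0, -1],
  [0, 0, -1.2, 0, 0, 0, -1],
  [0, 0, -1.5, 0, 0, 0, -1],
  [0, 0, -1.8, 0, 0, 0, -1],
  [0, 0, -2, 0, 0, 0, -1],
  [0, 0, -2.2, 0, 0, 0, -1],
  [0, 0, -2.3, 0, 0, 0, -1],
  [0, 0, -2.3, 0, 0, 0, -1],
])

```text
t: 13.3
ee_pos: [399.8, 308.3, 140.3]
orientation: [2.223, 2.22, 0.001]
ft_force: [0.8, 1.6, -0.6]
width: 9.0
grasp_force: 30.5
```

>>> servo_tool([
  [0, 0, -0.1, 0, 0, 0, -1],
  [0, 0, -0.2, 0, 0, 0, -1],
  [0, 0, -0.2, 0, 0, 0, -1],
])

```text
t: 13.55
ee_pos: [399.9, 308.3, 140.1]
orientation: [2.222, 2.22, 0.002]
ft_force: [-4.9, -2.3, 20.7]
width: 9.4
grasp_force: 30.5
```

Firm contact at the expected height; release, rise and go over the shallow basket.

>>> servo_tool([
  [0, 0, 0.15, 0, 0, 0, -1],
  [0, 0, 0.15, 0, 0, 0, -0.5],
  [0, 0, 0.15, 0, 0, 0, -0.4],
  [0, 0, 0.15, 0, 0, 0, -0.3],
  [0, 0, 0.15, 0, 0, 0, -0.3],
  [0, 0, 2, 0, 0, 0, -0.3],
  [0, 0, 5, 0, 0, 0, -0.3],
  [0, 0, 8, 0, 0, 0, -0.3],
  [0, -4, 8, 0, 0, 0, 0],
  [0, -8, 8, 0, 0, 0, 0],
  [0, -12, 8, 0, 0, 0, 0],
  [0, -16, 8, 0, 0, 0, 0],
  [0, -20, 8, 0, 0, 0, 0],
  [0, -24, 8, 0, 0, 0, 0],
  [0.3, -28, 8, 0, 0, 0, 0],
  [0.3, -29.1, 8, 0, 0, 0, 0],
  [0.3, -29.1, 8, 0, 0, 0, 0],
])

```text
t: 14.97
ee_pos: [402.3, 14.5, 218.1]
orientation: [2.228, 2.215, -0.001]
ft_force: [-0.0, 0.3, -0.6]
width: 44.3
grasp_force: 0.0
```

```bash
python3 place.py 164 pics/placed2.png
```

```text
[402.44495812  16.76371106 218.03959424] [-0.12175498  0.18943804 -0.79119154]
(np.float64(454.1), np.float64(306.1), np.float64(59.0)) (np.float64(452.8), np.float64(303.0), np.float64(58.4)) (np.float64(451.7), np.float64(299.9), np.float64(57.8))
(np.float64(491.7), np.float64(347.3), np.float64(117.8)) (np.float64(489.7), np.float64(355.2), np.float64(116.3)) (np.float64(487.7), np.float64(363.2), np.float64(114.8))
med hidden
med [ 433.5 -118.5   15.2]
shal hidden
shal [454.3  19.9  56.5]
lid [584.4 169.3  58.1]
lid [ 6.6733880e+05 -3.0502029e+06  5.9000000e+01]h.py:37: RuntimeWarning: Mean of empty slice.
  return s.x,np.sqrt((s.fun**2).mean())
  ret = ret.dtype.type(ret / rcount)
```

View pics/placed2.png

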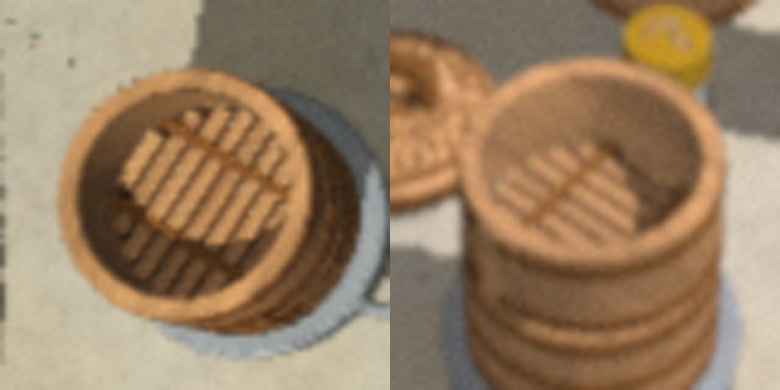

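```bash
python3 - <<'E'
from h import *
t=get("top");s=get("side")
a=np.linspace(0,2*np.pi,400)
for d in(t,s):
    u,v=proj(d,(453,307,134)).astype(int)-40
    for y in(307.3,303.3):
      for r in(58,49):
        q=(proj(d,np.c_[453.4+r*np.cos(a),y+r*np.sin(a),0*a+164])-[u,v]+.5)*4.875
        print(y,r,q.min(0).round(),q.max(0).round())
    for z,r in((164,58),(164,49),(106+8+12,60)):pass
    c=(blob(d,"tan",(453,307,150))-[u,v]+.5)*4.875;print(c.min(0),c.max(0))
E
```

```text
307.3 58 [51. 67.] [305. 318.]
307.3 49 [71. 86.] [285. 299.]
303.3 58 [60. 67.] [314. 319.]
303.3 49 [79. 87.] [294. 299.]
[60.9375 65.8125] [353.4375 333.9375]
307.3 58 [64. 59.] [330. 262.]
307.3 49 [84. 74.] [310. 245.]
303.3 58 [66. 53.] [331. 254.]
303.3 49 [86. 67.] [311. 237.]
[-109.6875   31.6875] [333.9375 421.6875]
```

The medium basket sits flush in the deep one, at most a few mm toward −y (rim centre about (453,304.5)). Now the shallow basket.

>>> servo_tool([
  [0, 0, -4, 0, 0, 0, 0],
  [0, 0, -8, 0, 0, 0, 0],
  [0, 0, -12, 0, 0, 0, 0],
  [0, 0, -16, 0, 0, 0, 0],
  [0, 0, -18, 0, 0, 0, 0],
  [0, 0, -19.5, 0, 0, 0, 0],
  [0, 0, -19.9, 0, 0, 0, 0],
  [0, 0, -19.9, 0, 0, 0, 0],
  [0, 0, -19.9, 0, 0, 0, -1],
  [0, 0, -19.9, 0, 0, 0, -1],
  [0, 0, -19.9, 0, 0, 0, -1],
  [0, 0, -19.9, 0, 0, 0, -1],
  [0, 0, -19.9, 0, 0, 0, -1],
  [0, 0, -19.9, 0, 0, 0, -1],
  [0, 0, -19.9, 0, 0, 0, -1],
])

```text
t: 16.42
ee_pos: [402.8, 16.9, 19.7]
orientation: [2.223, 2.219, 0.001]
ft_force: [-0.3, 0.4, 7.1]
width: 10.4
grasp_force: 28.9
```

>>> servo_tool([
  [0, 0, 0.5, 0, 0, 0, -1],
  [0, 0, 2, 0, 0, 0, -1],
  [0, 0, 5, 0, 0, 0, -1],
  [0, 0, 9, 0, 0, 0, -1],
  [0, 0, 13, 0, 0, 0, -1],
  [0, 0, 17, 0, 0, 0, -1],
  [0, 0, 19, 0, 0, 0, -1],
  [0, 0, 20, 0, 0, 0, -1],
  [0, 0, 20, 0, 0, 0, -1],
  [0, 0, 20, 0, 0, 0, -1],
])

```text
t: 17.25
ee_pos: [402.3, 16.9, 219.4]
orientation: [2.223, 2.219, 0.001]
ft_force: [0.1, -0.8, -1.1]
width: 10.5
grasp_force: 28.9
```

```bash
python3 - <<'E'
from h import *
s=get("side");o=ctrl.get_obs();print(o["ee_pos"],o["ft_force"],o["width"],o["grasp_force"])
E
```

```text
[401.74724416  16.88176343 218.57079609] [ 0.00502699  0.66675221 -1.51320078] 10.496284023129222 28.926265561021864
```

>>> servo_tool([
  [0, 4, 0, 0, 0, 0, -1],
  [0, 8, 0, 0, 0, 0, -1],
  [0, 12, 0, 0, 0, 0, -1],
  [0, 16, 0, 0, 0, 0, -1],
  [0, 20, 0, 0, 0, 0, -1],
  [0, 23, 0, 0, 0, 0, -1],
  [-0.2, 26, 0, 0, 0, 0, -1],
  [-0.4, 28, 0, 0, 0, 0, -1],
  [-0.4, 28.8, 0, 0, 0, 0, -1],
  [-0.4, 28.8, -1, 0, 0, 0, -1],
  [-0.4, 28.8, -2, 0, 0, 0, -1],
  [-0.4, 28.8, -2, 0, 0, 0, -1],
  [-0.4, 28.8, -2, 0, 0, 0, -1],
])

```text
t: 18.38
ee_pos: [397.8, 303.1, 197.6]
orientation: [-2.224, -2.218, 0.006]
ft_force: [-0.4, 1.0, -1.8]
width: 10.3
grasp_force: 30.2
```

```bash
python3 - <<'E'
from h import *
s=get("side");t=get("top");o=ctrl.get_obs();print(o["ee_pos"],o["ft_force"],o["moment"],o["width"])
P=np.array([453,305,190])
A=np.hstack([cv2.resize(d["image"][v-40:v+40,u-40:u+40],(390,390),interpolation=2) for d in(t,s) for u,v in[proj(d,P).astype(int)]])
cv2.imwrite("pics/place3.png",A[:,:,::-1])
E
```

```text
[398.66729485 303.90970739 198.9422125 ] [ 0.57329586  0.41289215 -1.09556425] [-0.03146065 -0.0496833   0.05199198] 10.710798175776032
```

View pics/place3.png

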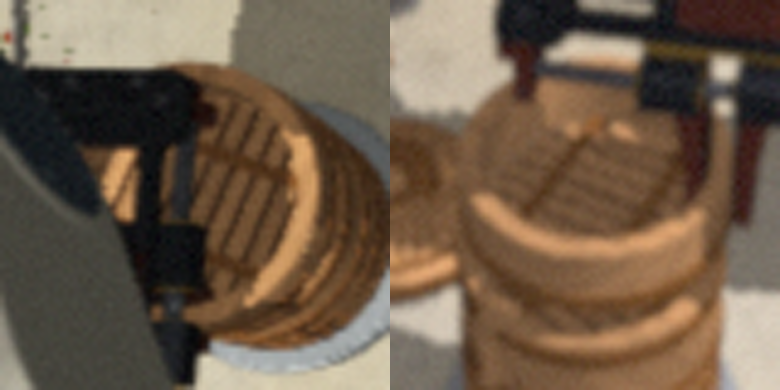

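The shallow basket hangs level above the medium one, centred over its mouth. Lowering.

>>> servo_tool([
  [0, 0, -0.4, 0, 0, 0, -1],
  [0, 0, -0.8, 0, 0, 0, -1],
  [0, 0, -1.2, 0, 0, 0, -1],
  [0, 0, -1.5, 0, 0, 0, -1],
  [0, 0, -1.8, 0, 0, 0, -1],
  [0, 0, -2, 0, 0, 0, -1],
  [0, 0, -2.2, 0, 0, 0, -1],
  [0, 0, -2.3, 0, 0, 0, -1],
  [0, 0, -2.4, 0, 0, 0, -1],
  [0, 0, -2.4, 0, 0, 0, -1],
])

```text
t: 19.32
ee_pos: [398.4, 304.9, 175.7]
orientation: [-2.223, -2.22, 0.0]
ft_force: [-1.9, -1.3, 5.6]
width: 10.3
grasp_force: 30.2
```

>>> servo_tool([
  [0, 0, -0.1, 0, 0, 0, -1],
  [0, 0, -0.2, 0, 0, 0, -1],
  [0, 0, -0.2, 0, 0, 0, -1],
])

```text
t: 19.57
ee_pos: [398.5, 305.0, 175.6]
orientation: [-2.223, -2.22, -0.0]
ft_force: [-9.0, -5.8, 25.2]
width: 10.4
grasp_force: 30.4
```

>>> servo_tool([
  [0, 0, 0.2, 0, 0, 0, -1],
  [0, 0, 0.2, 0, 0, 0, -0.5],
  [0, 0, 0.2, 0, 0, 0, -0.4],
  [0, 0, 0.2, 0, 0, 0, -0.3],
  [0, 0, 0.2, 0, 0, 0, -0.3],
  [0, 0, 2, 0, 0, 0, -0.3],
  [0, 0, 5, 0, 0, 0, -0.3],
  [0, 0, 8, 0, 0, 0, -0.3],
  [0, -4, 8, 0, 0, 0, 0],
  [0, -8, 8, 0, 0, 0, 0],
  [0, -12, 8, 0, 0, 0, 0],
  [0, -16, 8, 0, 0, 0, 0],
  [0, -20, 8, 0, 0, 0, 0],
  [0, -24, 8, 0, 0, 0, 0],
  [0, -28, 8, 0, 0, 0, 0],
  [0, -32, 8, 0, 0, 0, 0],
  [0, -36, 8, 0, 0, 0, 0],
  [0, -40, 8, 0, 0, 0, 0],
  [0, -40, 8, 0, 0, 0, 0],
])

```text
t: 21.15
ee_pos: [398.6, -100.8, 253.4]
orientation: [2.228, 2.212, -0.001]
ft_force: [-0.3, 1.4, -0.9]
width: 43.8
grasp_force: 0.0
```

```bash
python3 place.py 198 2>/dev/null; python3 - <<'E'
from h import *
t=get("top");s=get("side");tiles=[]
for d,P in((t,(453,307,170)),(s,(453,307,170)),(t,(583,168,30)),(s,(583,168,30))):
    u,v=proj(d,P).astype(int)-30;print(u,v)
    tiles.append(cv2.resize(d["image"][v:v+60,u:u+60],(300,300),interpolation=2))
A=np.vstack([np.hstack(tiles[:2]),np.hstack(tiles[2:])])
cv2.imwrite("pics/p3.png",A[:,:,::-1])
a=np.linspace(0,2*np.pi,400)
for d in(t,s):
    u,v=proj(d,(453,307,170)).astype(int)-30
    for y in(307,303):
        for r in(58,49):
            q=(proj(d,np.c_[453+r*np.cos(a),y+r*np.sin(a),0*a+198])-[u,v]+.5)*5;print(y,r,q.min(0).round(),q.max(0).round())
# dark bar pixels in the lid, top view
hsv=cv2.cvtColor(cv2.medianBlur(t["image"],3),cv2.COLOR_RGB2HSV);m=np.zeros(hsv.shape[:2],np.uint8)
lm=np.zeros_like(m);cv2.circle(lm,(221,189),17,1,-1)
for th in(110,130,145):
    m=((hsv[...,2]<th)&(lm>0)).astype(np.uint8);n,l,st,c=cv2.connectedComponentsWithStats(m);k=1+st[1:,4].argmax()
    ys,xs=np.where(l==k);(rc,sz,an)=cv2.minAreaRect(np.c_[xs,ys].astype(np.float32));print(th,rc,sz,an,len(xs))
    E=[plane(t,x,y,66) for x,y in cv2.boxPoints((rc,sz,an))];print(np.round(E,1)[:,:2].tolist(),plane(t,*rc,66).round(1))
E
```

```text
[398.27788223 -96.41051417 252.93379771] [-0.34487231 -0.20629386 -0.31102827]
(np.float64(454.1), np.float64(306.9), np.float64(58.2)) (np.float64(452.8), np.float64(303.6), np.float64(57.6)) (np.float64(451.5), np.float64(300.4), np.float64(56.9))
(np.float64(477.7), np.float64(339.5), np.float64(101.4)) (np.float64(475.8), np.float64(347.9), np.float64(100.1)) (np.float64(473.9), np.float64(357.0), np.float64(99.3))
med hidden
med [ 433.6 -118.8   15.2]
shal hidden
shal [ 435.5 -138.5   15.5]
lid [584.  168.9  58.5]
lid [509.7 198.9 124. ]
117 200
252 224
190 158
211 213
307 58 [-1. 15.] [269. 282.]
307 49 [20. 36.] [248. 261.]
303 58 [ 8. 15.] [279. 282.]
303 49 [29. 36.] [258. 261.]
307 58 [13. 11.] [292. 219.]
307 49 [35. 26.] [271. 202.]
303 58 [15.  5.] [294. 211.]
303 49 [37. 19.] [272. 194.]
110 (221.5192413330078, 177.9038543701172) (3.7262067794799805, 10.198039054870605) 11.309932708740234 32
[[591.4, 169.0], [617.6, 165.0], [615.9, 155.7], [589.6, 159.6]] [603.6 162.3  66. ]
130 (219.05001831054688, 184.85000610351562) (6.706391334533691, 25.993762969970703) 8.972626686096191 134
[[553.3, 179.8], [620.2, 172.6], [617.8, 155.6], [550.9, 163.1]] [585.4 167.8  66. ]
145 (219.5, 185.5) (27.0, 11.0) 90.0 192
[[618.7, 182.1], [619.2, 154.1], [549.1, 151.3], [548.6, 178.9]] [583.7 166.6  66. ]
```

View pics/p3.png

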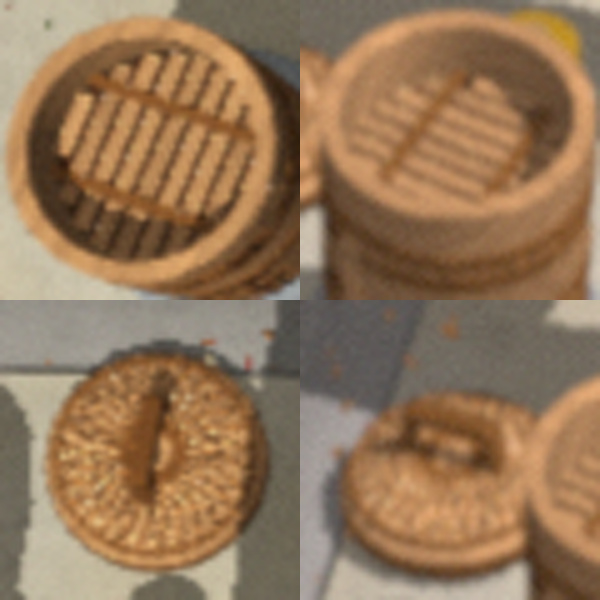

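Tower top: shallow rim centre about (452.7,304.8), flush. Lid centre (584,168.7), bar about −8° from world x, so tool y turns to 82°.

>>> servo_tool([
  [2.5, 3, 0, 0, 0, 7, 0],
  [5, 6, 0, 0, 0, 14, 0],
  [7.5, 9, 0, 0, 0, 21, 0],
  [10, 12, 0, 0, 0, 28, 0],
  [12.5, 15, 0, 0, 0, 35, 0],
  [15, 18, 0, 0, 0, 42, 0],
  [17, 21, 0, 0, 0, 49, 0],
  [18.5, 24, 0, 0, 0, 56, 0],
  [18.5, 26.3, 0, 0, 0, 63, 0],
  [18.5, 26.3, 0, 0, 0, 70, 0],
  [18.5, 26.3, 0, 0, 0, 77, 0],
  [18.5, 26.3, 0, 0, 0, 82, 0],
  [18.5, 26.3, 0, 0, 0, 82, 0],
  [18.5, 26.3, -4, 0, 0, 82, 0],
  [18.5, 26.3, -8, 0, 0, 82, 0],
  [18.5, 26.3, -12, 0, 0, 82, 0],
  [18.5, 26.3, -15, 0, 0, 82, 0],
  [18.5, 26.3, -15, 0, 0, 82, 0],
  [18.5, 26.3, -15, 0, 0, 82, 0],
])

```text
t: 22.93
ee_pos: [582.0, 168.9, 102.1]
orientation: [-0.221, -3.13, 0.002]
ft_force: [0.8, 0.7, 0.4]
width: 43.9
grasp_force: 0.0
```

>>> servo_tool([
  [0, 0, -1.5, 0, 0, 0, 0],
  [0, 0, -3, 0, 0, 0, 0],
  [0, 0, -4.5, 0, 0, 0, 0],
  [0, 0, -5.5, 0, 0, 0, 0],
  [0, 0, -5.8, 0, 0, 0, 0],
  [0, 0, -5.8, 0, 0, 0, 0],
])

```text
t: 23.43
ee_pos: [584.1, 168.4, 46.1]
orientation: [0.221, 3.133, 0.001]
ft_force: [-0.6, 0.1, 0.4]
width: 43.8
grasp_force: 0.0
```

>>> servo_tool([
  [0, 0, 0, 0, 0, 0, -0.5],
  [0, 0, 0, 0, 0, 0, -1],
  [0, 0, 0, 0, 0, 0, -1],
  [0, 0, 0, 0, 0, 0, -1],
  [0, 0, 0, 0, 0, 0, -1],
  [0, 0, 0, 0, 0, 0, -1],
  [0, 0, 0, 0, 0, 0, -1],
])

```text
t: 24.02
ee_pos: [583.7, 168.1, 45.4]
orientation: [0.221, 3.133, 0.0]
ft_force: [-0.4, 1.4, 2.1]
width: 12.0
grasp_force: 30.0
```

>>> servo_tool([
  [0, 0, 0.5, 0, 0, 0, -1],
  [0, 0, 2, 0, 0, 0, -1],
  [0, 0, 5, 0, 0, 0, -1],
  [0, 0, 9, 0, 0, 0, -1],
  [0, 0, 13, 0, 0, 0, -1],
  [0, 0, 17, 0, 0, 0, -1],
  [0, 0, 21, 0, 0, 0, -1],
  [0, 0, 23, 0, 0, 0, -1],
  [0, 0, 23, 0, 0, 0, -1],
  [0, 0, 23, 0, 0, 0, -1],
])

```text
t: 24.85
ee_pos: [583.7, 167.9, 276.3]
orientation: [0.221, 3.132, 0.001]
ft_force: [-1.3, -0.9, -1.4]
width: 11.6
grasp_force: 30.0
```

```bash
python3 - <<'E'
from h import *
s=get("side");t=get("top");o=ctrl.get_obs();print(o["ee_pos"],o["ft_force"],o["moment"],o["width"],o["grasp_force"])
P=o["ee_pos"]-[0,0,25]
tiles=[]
for d in(t,s):
    u,v=proj(d,P).astype(int)
    tiles.append(cv2.resize(d["image"][max(v-40,0):max(v-40,0)+80,u-40:u+40],(390,390),interpolation=2))
    c=blob(d,"tan",P);z=o["ee_pos"][2]-45+14
    print(*[far_arc(d,c,zz)[0].round(1) for zz in(z-10,z,z+10)],z)
cv2.imwrite("pics/lidheld.png",np.hstack(tiles)[:,:,::-1])
E
```

```text
[582.37238427 167.58677866 273.46023136] [-0.73750143 -0.76426324 -0.72640947] [ 0.0575216  -0.14128965 -0.00529775] 11.30568864267552 29.99970942735672
[576.9 118.4   5.8] [574.2 117.2   5.7] [571.4 116.    5.7] 242.46023135578793
[590.1 149.2  57.7] [586.6 160.7  56.9] [583.  172.3  56.1] 242.46023135578793
```

>>> servo_tool([
  [-2.5, 2.6, 0, 0, 0, 0, -1],
  [-5, 5.2, 0, 0, 0, 0, -1],
  [-7.5, 7.8, 0, 0, 0, 0, -1],
  [-10, 10.4, 0, 0, 0, 0, -1],
  [-12, 12.5, 0, 0, 0, 0, -1],
  [-13.1, 13.7, 0, 0, 0, 0, -1],
  [-13.1, 13.7, -1, 0, 0, 0, -1],
  [-13.1, 13.7, -2, 0, 0, 0, -1],
  [-13.1, 13.7, -2, 0, 0, 0, -1],
  [-13.1, 13.7, -2.4, 0, 0, 0, -1],
  [-13.1, 13.7, -2.8, 0, 0, 0, -1],
  [-13.1, 13.7, -3.1, 0, 0, 0, -1],
  [-13.1, 13.7, -3.4, 0, 0, 0, -1],
  [-13.1, 13.7, -3.6, 0, 0, 0, -1],
  [-13.1, 13.7, -3.8, 0, 0, 0, -1],
  [-13.1, 13.7, -3.9, 0, 0, 0, -1],
  [-13.1, 13.7, -3.9, 0, 0, 0, -1],
])

```text
t: 26.37
ee_pos: [452.5, 304.9, 236.1]
orientation: [-0.221, -3.134, 0.0]
ft_force: [-1.1, -0.3, -1.0]
width: 11.6
grasp_force: 30.0
```

>>> servo_tool([
  [0, 0, -0.1, 0, 0, 0, -1],
  [0, 0, -0.2, 0, 0, 0, -1],
  [0, 0, -0.3, 0, 0, 0, -1],
  [0, 0, -0.3, 0, 0, 0, -1],
])

```text
t: 26.7
ee_pos: [453.0, 305.4, 235.3]
orientation: [0.221, 3.132, 0.002]
ft_force: [-4.3, -2.1, 13.7]
width: 11.6
grasp_force: 30.0
```

>>> servo_tool([
  [0, 0, 0.2, 0, 0, 0, -1],
  [0, 0, 0.2, 0, 0, 0, -0.6],
  [0, 0, 0.2, 0, 0, 0, -0.4],
  [0, 0, 0.2, 0, 0, 0, -0.2],
  [0, 0, 0.2, 0, 0, 0, -0.2],
  [0, 0, 2, 0, 0, 0, -0.2],
  [0, 0, 5, 0, 0, 0, -0.2],
  [0, 0, 8, 0, 0, 0, -0.2],
  [0, -4, 10, 0, 0, 0, 0],
  [0, -8, 10, 0, 0, 0, 0],
  [0, -12, 10, 0, 0, 0, 0],
  [0, -16, 10, 0, 0, 0, 0],
  [0, -20, 10, 0, 0, 0, 0],
  [0, -24, 10, 0, 0, 0, 0],
  [0, -28, 10, 0, 0, 0, 0],
  [0, -32, 10, 0, 0, 0, 0],
  [0, -36, 10, 0, 0, 0, 0],
  [0, -40, 10, 0, 0, 0, 0],
  [0, -40, 10, 0, 0, 0, 0],
  [0, -40, 10, 0, 0, 0, 0],
])

```text
t: 28.37
ee_pos: [452.3, -96.9, 333.0]
orientation: [-0.228, -3.133, -0.0]
ft_force: [-0.7, 0.6, 0.7]
width: 44.2
grasp_force: 0.0
```

```bash
python3 - <<'E'
from h import *
t=get("top");s=get("side")
u,v=proj(s,(453,307,130)).astype(int)
A=cv2.resize(s["image"][v-75:v+75,u-50:u+50],(400,600),interpolation=2)
B=cv2.resize(t["image"][140:290,120:220],(400,600),interpolation=2)
cv2.imwrite("pics/final.png",np.hstack([B,A])[:,:,::-1]);print(u-50,v-75)
c=blob(t,"tan",(453,305,200));print(*[far_arc(t,c,z)[0].round(1) for z in(198,206,214)])
E
```

```text
232 191
[454.4 309.1  58.7] [453.3 306.4  58.2] [452.3 303.8  57.7]
```

View pics/final.png

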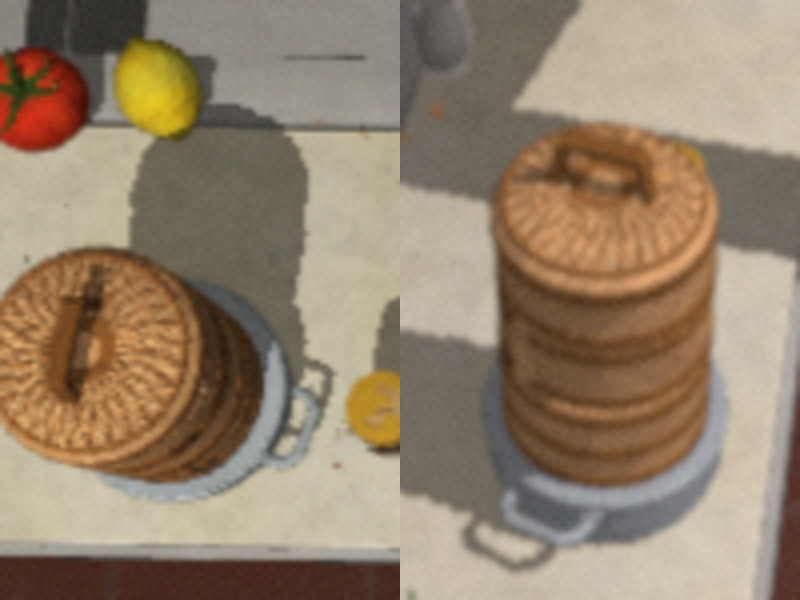

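The final picture shows the whole tower standing straight on the pot: the lid is flush on top at about (605,210), the joints have no gaps, and the jars are undisturbed. Handing in.

```bash
python3 -c "
from workcell import ctrl
print(ctrl.close_job())"
```

```text
the job is handed in; nothing more can be done
None
```

The job is handed in at about 28 s of 128 s: deep, medium and shallow baskets and the lid are stacked on the pot with no visible gaps, the medium basket about 3 mm off the deep one's centre by camera (limit 7 mm). I saw no shaker or jar knocked over, but the hand-in returned no verdict.

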